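# Stow the phone arm and hold the recline dial

### The arm

A 7-joint arm with a two-finger parallel gripper is mounted at the origin on the work surface. World frame = base frame: x ahead of the robot, y to its left, z up, the work surface at z = 0. Lengths are in mm, angles in rad, forces in N, time in s.
With the tool pointing down it reaches from about 350 to 900 mm from the base axis. Payload 7.2 kg.
Tool frame: the origin (TCP) lies at the very end of the fingers, on their centre line; the grasp point (between the pads) lies behind it (manip.pinch_z is the z of the grasp point in the tool frame, in mm); z points along the fingers, y is the line along which they close (so a half turn about z gives the same grasp; the last joint's range is limited). The gripper opens to 88 mm and grips with 3 to 60 N. Pads are 20 mm wide; open, the fingers measure 115 mm over their backs; the gripper's body (75 mm by 178 mm) begins 61 mm behind the grasp point.
Start: joints at [1.058, 0.411, -0.013, 1.596, 0.006, 1.134, -0.082], TCP at [268.913, -564.195, 190.153] pointing down, gripper open.
Joint ranges: [-2.95, 2.95], [-0.29, 1.99], [-1.47, 1.44], [0.14, 2.54], [-1.03, 4.17], [0.13, 1.85], [-2.86, 2.86]. Speed limits (rad/s): [2.39, 2.39, 3.01, 3.01, 3.14, 3.14, 3.14].

### API

Orientations are given as a 3x3 rotation matrix whose columns are the frame's x, y, z axes.
In Python, from station import manip, read_camera, close_job, nets gives the robot as it stands.
- The arm moves only by the shell command python3 -m handwheel 'ROWS' [OPENING] [FORCE]. ROWS is JSON, a list of rows, each a list of 2 entries, a list of its own where there are three numbers: the shift along the tool's x, y, z normalised to -1 to 1, where 1 is 300 mm, then the turn, a rotation vector about the tool's x, y, z normalised to -1 to 1, where 1 is 45 degrees. A call has 1 to 12 rows; each row is the pose to reach, as a shift and turn from the pose commanded when the call began, along the tool's axes at that moment; what a row does not reach only later rows make up. A row lasts 1/10 s, in which the tool goes at most 50 mm and 8.59 degrees, less where a joint would pass 70% of its speed; a pose out of reach is approached as far as the arm can. A call with a number of a shift or a turn outside -1 to 1 is refused whole. A call with a gripper value outside its range is refused whole. OPENING is the gripper's target within -1 to 1 (shut at 1, half-way at 0, fully open at -1), set as the call begins (- or left out, the last holds). The fingers move at their own pace and stop on an object; FORCE is the grip in N (left out, the last holds). Time passes only in rows, so rows that repeat a pose let the fingers close. It gives the time, the measured TCP pose, the force, the opening and the grip force at its end, in the units of the state.
- manip.get_state(): the state, without advancing time (a new reading comes with each control period).
- read_camera(name): name is "side" or "top"; returns a dict with "color" (384x512x3 uint8, red, green, blue), "intrinsics" (3x3 intrinsics, pixels), "k1" (the pictures are not rectified: a ray, as slopes to the right and down, at radius r is drawn at 1 + k1 r^2 times it, then the intrinsics apply), "R" (3x3) and "t" (3): a world point X has camera coordinates R X + t. Camera axes: x right, y down, z forward; pixel columns grow to the right and rows downward; lengths in mm; the calibration is good to about 2 mm. A picture is of the moment at which its call begins. There is no depth.
- close_job(): hands the job in; it is judged then, once.
Trained networks look in a picture, given as the dict that the camera call returned (one of the last four; its "shot" number tells which), for a name from the list of things; names that differ only in an ending like _2 or _b are one class to them, and where a whole thing is asked for, a point or a joint stands for the part that bears it (a point fixed in the world has none). Each returns a list of dicts, best first, with "score" (0 to 1); they miss things now and then, are a little off and sometimes report something else, mostly with a low value. They report only what shows in the picture. A call takes as long as a camera call. They do not tell look-alikes from the thing itself.
- nets.spot_in(query, picture): "location" ([x, y, z] in mm, in world coordinates, good to about 4 mm: the middle of the surface that is visible of it).
- nets.tip_of(query, picture): "location" ([x, y, z] in mm, in world coordinates, good to about 4 mm: a listed point, or the origin of a listed thing).
The state is a dict: "time_s": time; "q": joint angles; "joint_vel": joint speeds; "effort": joint torques, N m; "position": TCP position; "tcp_rot": TCP orientation; "wrist_force": force on the tool from outside, world axes, zero at the start; "wrist_torque": the same for the moment, N m; "opening": finger opening in mm; "gripper_force": force on a finger pad.
Only numpy, scipy, OpenCV 4.12 (cv2) and the standard library are available. Lean on these libraries where they do the work, as an engineer would, in place of code of your own. Each camera call takes 0.05 s, during which the arm holds its last target. There are 200 camera calls.

### The job

I want to recline the sofa, but the phone arm is locked out over the recline dial: pull its red-balled lock lever outward from the post to free it, swing the arm back as far as it goes and push the lever home again so that the arm is locked there. Then turn the recline dial clockwise past its first two clicks to the third and keep it there: it springs back if let go, so finish with your fingers still holding it at the third click. Leave the drawer and the other things on the tray where they are.

Things in the scene. Friction and masses are not known exactly. Their poses are not given: they have to be found in the camera images.
- tray: walnut tray clamped over the grey sofa arm, 360 x 560 mm (x, y), 62 mm high with the drawer case below; its flat top lies at world height 0. Origin 62 mm below the middle of the top. Fixed, parallel to the world axes.
- stand: phone stand screwed to the tray: square steel base 85 mm, round post 24 mm thick, 94 mm high, at its top a bracket towards the red-balled lock lever. Origin on the post's axis at the tray top, z up. Fixed.
- phone_arm (a joint): swing of the phone arm about the post's upright axis, rad, counter-clockwise from above positive: about 0 = swung out over the recline dial (as it starts, locked), 1.10 = stowed, 1.12 = its end stop. It has two lock places only, 0 and 1.10, with about 0.045 rad of play either way. Stiff enough (0.2 N m friction) to stay where it is left when unlocked.
- swing_hinge (a point): point on the axis of the phone arm, at the height of its bar (122 mm above the tray); x points outward along the bar and turns with the arm, z up.
- swing_grip (a point): place to take hold of the arm: middle of the black rubber sleeve on its square aluminium bar (16 mm wide, 16 mm high, 205 mm long, sleeve 50 mm long), 120 mm from the axis; x outward along the bar, z up. 114 mm from the tray to the underside of the bar. Beyond the sleeve, from 185 mm out, a cradle holds a phone (74 mm across the bar, leaning outward), reaching to about 280 mm above the tray.
- arrest_lever (a joint): lock lever of the phone arm, rad: 0 = locked (its tooth sits in a notch of the toothed disc on the arm, the ball leans towards the post), 0.65 = fully released (ball pulled outward from the post, to the end stop; the tooth is clear of the disc from about 0.45). It stays where it is left (about 1 N at the ball moves it). It goes home to 0 only with the arm at one of its two lock places; elsewhere the tooth lands on the disc.
- lever_hinge (a point): hinge of the lock lever, 106 mm above the tray and 55 mm from the post's axis. x points level from the post outward when the joint reads 0, y is the hinge axis (level), z up; turns with the lever. A positive joint value tips the ball towards +x as it is at 0.
- lever_ball (a point): centre of the red ball, 20 mm in diameter, at the top of the lock lever, 60 mm from its hinge: at 0 it stands 57 mm above the hinge and leans 18 mm towards the post, at 0.65 it stands 56 mm above it and leans 21 mm outward. Axes as of lever_hinge.
- control: recline control of the powered sofa: round black puck, 104 mm in diameter, 22 mm high, fixed on the tray, with the dial on top and four white dots round it, growing from off to third. Origin at the centre of its underside, z up.
- dial (a joint): recline dial, rad, clockwise from above positive: 0 = off, clicks at 0.40 (first), 0.80 (second) and 1.20 (third), end stop at 1.25. A spring turns it all the way back to 0 when let go; turning it takes 0.1 to 0.22 N m, most just after leaving a click.
- dial_grip (a point): grip point of the dial on its axis, 51 mm above the tray: an upright aluminium bar 52 mm long, 12 mm thick, standing from 30 to 60 mm above the tray on a 60 mm grey disc. x runs along the bar towards the end with the red line, z up; turns with the dial.
- drawer (a joint): shallow drawer under the tray, m: 0 = shut, grows as it comes out towards the robot (starts a little open). To be left alone.
- drawer_front (a point): front of the drawer's brass knob base, middle of the drawer front, 35 mm below the tray top.
- remote: grey TV remote lying on the tray, 170 x 44 x 18 mm, loose. Origin at the centre of its underside, x along it.
- tumbler: empty glass tumbler, 74 mm across the rim, 95 mm high, loose. Origin at the centre of its underside.
- dish: white ceramic dish, 116 mm across, 28 mm high, loose. Origin at the centre of its underside.
- keyring: steel split ring 35 mm across with two keys about 70 mm long, flat, loose. Origin at the ring's centre on the tray.
- coaster: round cork coaster, 90 mm across, 6 mm thick, loose. Origin at the centre of its underside.
Things that resemble listed ones, but are neither listed nor needed, are in the scene too. Leave any green or turquoise look-alike of the control alone.

How it is judged (in metres and radians):
On the way, in this order (a step that is already met when the one before it is completed fails the run):
1. the lock lever is pulled over and the phone arm is free, still out over the dial (value of joint arrest_lever above 0.4 rad and value of joint phone_arm below 0.1 rad), for 0.1 s.
2. the phone arm is swung back to its stowed place (value of joint phone_arm above 1.05 rad), for 0.2 s.
3. the lock lever is home again with the arm stowed (value of joint arrest_lever below 0.1 rad and value of joint phone_arm above 1.05 rad), for 0.2 s.
4. the dial is turned to its third click and held (value of joint dial above 1.1 rad and contact force between the fingers and control above 1 N), for 0.5 s.
At the end, for the whole second after the job is handed in: The dial is at its third click (above 1.1 rad), held by the fingers (over 1 N); the phone arm is stowed (above 1.05 rad), its lock lever home (below 0.1 rad); remote, tumbler, dish, keyring and coaster within 20 mm, drawer within 15 mm of where they were; tumbler upright (all of step 3 and all of step 4 and not (distance of remote from where it was at the start of the episode above 0.02 m) and not (distance of tumbler from where it was at the start of the episode above 0.02 m) and not (distance of dish from where it was at the start of the episode above 0.02 m) and not (distance of keyring from where it was at the start of the episode above 0.02 m) and not (distance of coaster from where it was at the start of the episode above 0.02 m) and angle between tumbler's own z axis and vertical below 0.2 rad and not (distance of drawer_front from where it was at the start of the episode above 0.015 m)); the arm keeps its last pose, push and grip.
It fails at once if one of the loose things on the tray was pushed away or the tumbler tipped (distance of any of remote, tumbler, dish, keyring, coaster from where it was at the start of the episode above 0.03 m or angle between tumbler's own z axis and vertical above 0.5 rad).
It fails at once if the drawer was moved (distance of drawer_front from where it was at the start of the episode above 0.02 m).
It also fails if it takes over 72 s, if anything falls off the work surface, if the arm or the gripper's body presses on something with over 40 N, if the wrist force passes 120 N, or if a joint passes its speed limit or range.

## Working session

There is one attempt and no reset: what is moved stays moved. The work goes in short steps, Python scripts to look and compute and a shell command to move; the robot and the scene stay as the last step left them, time stands still between calls to the robot, and variables do not carry over. Pictures are saved under pics/ and viewed, at most 10 in all, crops included, and the job is handed in when it is done.

```bash
mkdir -p pics; ls
cat > h.py <<'E'
import numpy as np, cv2
from station import manip, read_camera, close_job, nets
def save(p,n): cv2.imwrite('pics/'+n, p['color'][...,::-1])
E
python3 - <<'E'
from h import *
s=manip.get_state(); print(s['time_s'],np.round(s['position'],1),np.round(s['tcp_rot'],3).tolist(),manip.pinch_z,s['opening'])
ims=[]
for c in ('side','top'):
    p=read_camera(c); save(p,c+'0.png')
    print(c, 'cam pos',np.round(-np.array(p['R']).T@p['t']))
    for q in ('stand','swing_hinge','swing_grip','lever_hinge','lever_ball','control','dial_grip','tumbler','tray','drawer_front','remote','dish','keyring','coaster'):
        print(q,[(np.round(r['location']).astype(int).tolist(),round(r['score'],2)) for r in nets.tip_of(q,p)[:3]])
E
```

```text
pics
0.0 [ 268.7 -563.7  189.3] [[0.903, 0.43, -0.001], [0.43, -0.903, 0.001], [-0.0, -0.002, -1.0]] -18.700000000000003 87.68975182037029
side cam pos [328. 760. 585.]
stand [([677, 50, 2], 0.95)]
swing_hinge [([677, 54, 125], 0.92)]
swing_grip [([571, -14, 121], 0.96), ([568, -156, 2], 0.51), ([559, -44, -62], 0.28)]
lever_hinge [([627, 78, 107], 0.44), ([643, 62, 162], 0.22)]
lever_ball [([642, 66, 161], 0.69)]
control [([174, 313, -4], 0.86), ([168, -295, 2], 0.71), ([471, -29, 0], 0.69)]
dial_grip [([168, -294, 49], 0.77), ([468, -28, 52], 0.71), ([173, 311, 51], 0.65)]
tumbler [([471, -246, 1], 0.76)]
tray [([559, -41, -62], 0.85)]
drawer_front [([352, -40, -35], 0.6)]
remote [([474, 165, 1], 0.9), ([471, -28, -1], 0.3)]
dish [([628, -257, -2], 0.64), ([640, 66, 161], 0.57)]
keyring [([570, -153, 0], 0.49)]
coaster [([677, 183, 2], 0.9)]
top cam pos [ 365.   14. 1072.]
stand [([673, 50, 0], 0.89), ([470, -248, 4], 0.47)]
swing_hinge [([675, 51, 124], 0.84), ([477, 164, 1], 0.42), ([564, -157, -2], 0.2)]
swing_grip [([574, -11, 115], 0.84), ([564, -160, -1], 0.54)]
lever_hinge [([627, 72, 108], 0.68)]
lever_ball [([643, 65, 165], 0.59)]
control [([473, -28, 3], 0.97), ([174, 314, 1], 0.93), ([169, -295, 3], 0.76)]
dial_grip [([472, -32, 47], 0.89), ([174, 314, 48], 0.82), ([166, -295, 52], 0.7)]
tumbler [([472, -244, 3], 0.83)]
tray [([556, -41, -63], 0.68)]
drawer_front [([349, -41, -34], 0.92)]
remote [([473, 162, -2], 0.91), ([673, 51, 2], 0.41)]
dish [([573, -11, 120], 0.71), ([623, -255, 1], 0.65)]
keyring [([563, -160, -2], 0.73)]
coaster [([675, 182, -1], 0.57)]
```

View pics/side0.png

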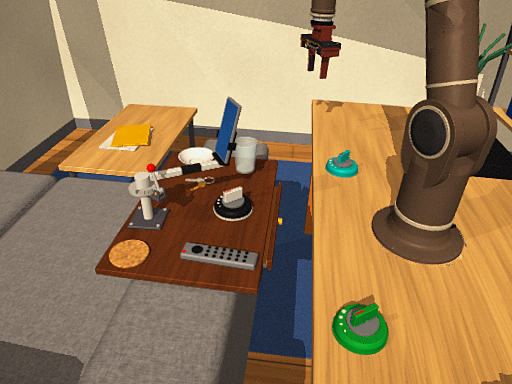

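View pics/top0.png

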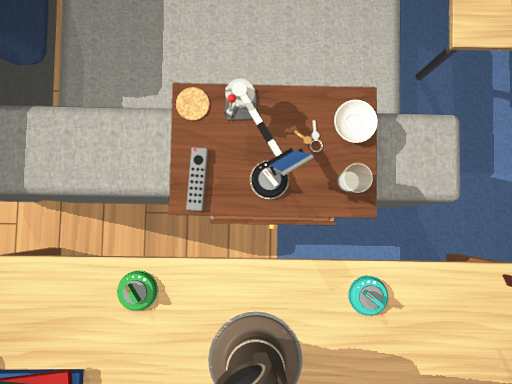

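The side view shows the red ball at (151,168), the post at (148,215), the dial at (233,200) and the phone at (230,130). The top view shows the ball at (231,98), the post at (240,88) and the dial at (268,178). The dial we want is the black one, and the nets agree with the pictures.

```bash
cat >> h.py <<'E'
from scipy.spatial.transform import Rotation as Rot
def plan(*targets, show=True):
    """targets: (x,y,z_tcp,yaw of tool x in deg), tool down; prints rows from the present pose"""
    s=manip.get_state(); R=np.array(s['tcp_rot']); p=np.array(s['position'])
    print('t',round(s['time_s'],2),'pos',np.round(p,1),'yaw',round(np.degrees(np.arctan2(R[1,0],R[0,0])),1),'F',np.round(s['wrist_force'],1),'open',round(s['opening'],1),'grip',np.round(s['gripper_force'],1))
    for x,y,z,a in targets:
        c,n=np.cos(np.radians(a)),np.sin(np.radians(a))
        T=np.array([[c,n,0],[n,-c,0],[0,0,-1]])
        d=R.T@(np.array([x,y,z])-p)/300
        r=Rot.from_matrix(R.T@T).as_rotvec(degrees=True)/45
        print(np.round(d,3).tolist(),np.round(r,3).tolist())
E
python3 - <<'E'
from h import *
plan((440,-330,350,0),(520,-200,350,-26),(643,66,350,-26),(643,66,147,-26))
E
```

```text
t 1.5 pos [ 268.9 -564.2  190.2] yaw 25.5 F [ 0.1 -0.1  0.7] open 88.1 grip 0.0
[0.851, -0.459, -0.533] [0.0, -0.0, 0.566]
[1.278, -0.736, -0.533] [0.0, -0.0, 1.144]
[2.029, -1.36, -0.533] [0.0, -0.0, 1.144]
[2.029, -1.36, 0.144] [0.0, -0.0, 1.144]
```

```bash
python3 -m handwheel '[[[0,0,-0.53],[0,0,0]],[[0,0,-0.53],[0,0,0]],[[0,0,-0.53],[0,0,0]],[[0,0,-0.53],[0,0,0]],[[0.85,-0.46,-0.53],[0,0,0.57]],[[0.85,-0.46,-0.53],[0,0,0.57]],[[0.85,-0.46,-0.53],[0,0,0.57]],[[0.85,-0.46,-0.53],[0,0,0.57]],[[0.85,-0.46,-0.53],[0,0,0.57]],[[0.85,-0.46,-0.53],[0,0,0.57]],[[0.85,-0.46,-0.53],[0,0,0.57]]]' -0.2 10
python3 - <<'E'
from h import *
plan((540,-120,350,-26),(643,66,350,-26),(643,66,147,-26))
E
```

```text
time_s: 2.6
position: [444.1, -322.9, 348.8]
tcp_rot: [[1.0, 0.008, 0.002], [0.008, -1.0, 0.003], [0.002, -0.003, -1.0]]
wrist_force: [0.1, -0.4, 0.1]
opening: 52.5
gripper_force: 0.0
t 2.6 pos [ 444.1 -322.9  348.8] yaw 0.5 F [ 0.1 -0.4  0.1] open 52.5 grip 0.0
[0.325, -0.674, -0.002] [-0.004, -0.001, 0.588]
[0.673, -1.291, 0.001] [-0.004, -0.001, 0.588]
[0.672, -1.289, 0.678] [-0.004, -0.001, 0.588]
```

```bash
python3 -m handwheel '[[[0.4,-0.8,0],[0,0,0.59]],[[0.4,-0.8,0],[0,0,0.59]],[[0.4,-0.8,0],[0,0,0.59]],[[0.4,-0.8,0],[0,0,0.59]],[[0.4,-0.8,0],[0,0,0.59]],[[0.67,-0.97,0],[0,0,0.59]],[[0.67,-0.97,0],[0,0,0.59]],[[0.67,-0.97,0],[0,0,0.59]]]'
python3 - <<'E'
from h import *
plan((643,66,250,-26),(643,66,147,-26))
E
```

```text
time_s: 3.4
position: [643.4, -35.9, 347.7]
tcp_rot: [[0.895, -0.446, -0.001], [-0.446, -0.895, 0.002], [-0.002, -0.001, -1.0]]
wrist_force: [0.6, 0.2, -0.6]
opening: 52.5
gripper_force: 0.0
t 3.4 pos [643.4 -35.9 347.7] yaw -26.5 F [ 0.6  0.2 -0.6] open 52.5 grip 0.0
[-0.152, -0.303, 0.326] [-0.001, 0.002, -0.011]
[-0.152, -0.303, 0.67] [-0.001, 0.002, -0.011]
```

```bash
python3 -m handwheel '[[[-0.15,-0.3,0],[0,0,0]],[[-0.15,-0.3,0],[0,0,0]],[[-0.15,-0.3,0],[0,0,0]],[[-0.15,-0.3,0.5],[0,0,0]],[[-0.15,-0.3,0.5],[0,0,0]],[[-0.15,-0.3,0.5],[0,0,0]],[[-0.15,-0.3,0.5],[0,0,0]],[[-0.15,-0.3,0.5],[0,0,0]]]'
python3 - <<'E'
from h import *
plan((643,66,147,-26))
p=read_camera('side')
for q in ('lever_ball','lever_hinge'): print(q,[(np.round(r['location']).astype(int).tolist(),round(r['score'],2)) for r in nets.tip_of(q,p)[:2]])
# project the pinch axis
def proj(X):
    c=np.array(p['R'])@X+np.array(p['t']); s=c[:2]/c[2]; s=s*(1+p['k1']*(s@s)); K=np.array(p['intrinsics']); return np.round(K[:2,:2]@s+K[:2,2],1)
print(proj(np.array([643,66,163.])),proj(np.array(manip.get_state()['position'])))
cv2.imwrite('pics/a.png',cv2.resize(p['color'][80:260,80:320,::-1],None,fx=3,fy=3,interpolation=3))
E
```

```text
time_s: 4.2
position: [641.9, 60.6, 199.6]
tcp_rot: [[0.893, -0.45, -0.001], [-0.45, -0.893, -0.0], [-0.001, 0.001, -1.0]]
wrist_force: [-0.1, 0.8, 0.9]
opening: 52.4
gripper_force: 0.0
t 4.2 pos [641.9  60.6 199.6] yaw -26.7 F [-0.1  0.8  0.9] open 52.4 grip 0.0
[-0.005, -0.018, 0.175] [0.001, 0.001, -0.016]
lever_ball [([556, -39, -65], 0.24)]
lever_hinge [([631, 79, 106], 0.68)]
[151.  167.5] [149.3 151.1]
```

View pics/a.png

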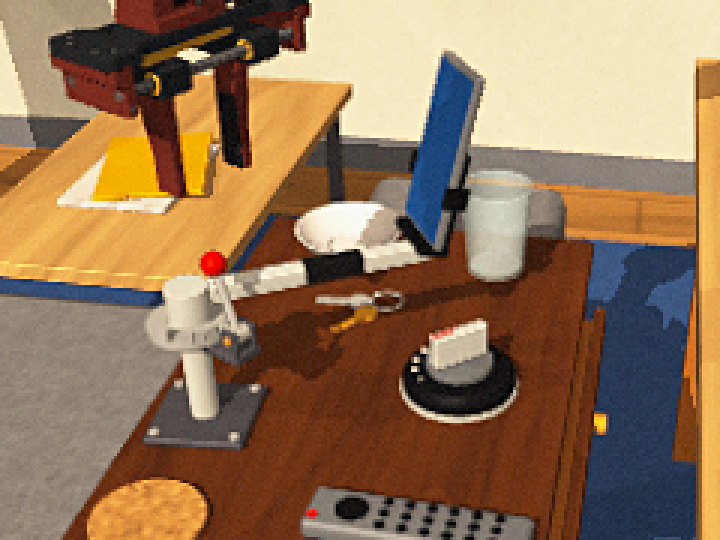

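```bash
cat >> h.py <<'E'
def proj(p,X):
    c=np.array(p['R'])@np.array(X,float)+np.array(p['t']); s=c[:2]/c[2]; s=s*(1+p['k1']*(s@s)); K=np.array(p['intrinsics']); return np.round(K[:2,:2]@s+K[:2,2],1)
E
python3 - <<'E'
from h import *
s=manip.get_state(); plan()
P=np.array(s['position']); R=np.array(s['tcp_rot'])
p=read_camera('side'); print('start tcp',proj(p,[268.7,-563.7,189.3]))
ims=[]
for c in ('side','top'):
    p=read_camera(c); im=p['color'][...,::-1].copy()
    for k in (-1,1):
        q=proj(p,P+R[:,1]*k*s['opening']/2); print(c,q); cv2.circle(im,tuple(int(v) for v in np.round(q)),1,(0,255,0),-1)
    print(c,'ball',proj(p,[643,66,163]))
    x0,y0=(90,60) if c=='side' else (170,20)
    ims.append(cv2.resize(im[y0:y0+150,x0:x0+130],None,fx=3,fy=3,interpolation=2))
cv2.imwrite('pics/b.png',np.hstack(ims))
E
```

```text
t 4.35 pos [643.7  61.4 202.5] yaw -26.7 F [0.4 0.6 0.4] open 52.8 grip 0.0
start tcp [315.4  83.5]
side [140.2 155.5]
side [158.  146.8]
side ball [151.  167.5]
top [222.4  86.8]
top [243.5  97.8]
top ball [231.8  98. ]
```

View pics/b.png

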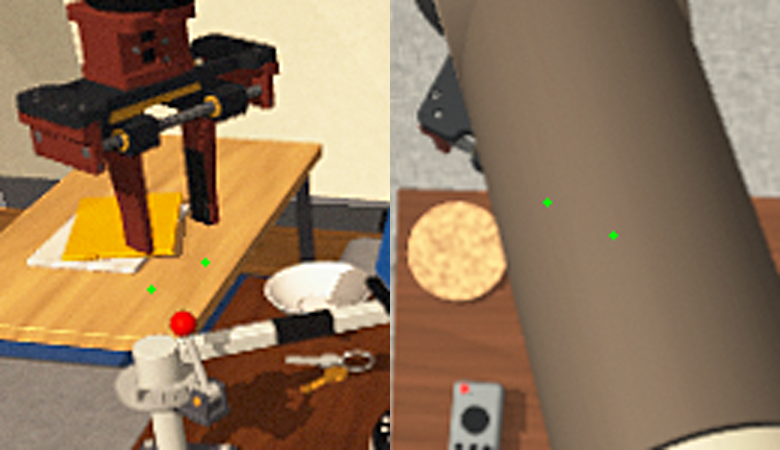

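In the side view the fingertips appear about 12 px (roughly 22 mm) above where the reported TCP projects. I'll go down part of the way and check against the ball from close up.

```bash
python3 -m handwheel '[[[0,-0.015,0.06],[0,0,0]],[[0,-0.015,0.12],[0,0,0]],[[0,-0.015,0.12],[0,0,0]],[[0,-0.015,0.12],[0,0,0]]]'
python3 - <<'E'
from h import *
s=manip.get_state(); plan()
P=np.array(s['position']); R=np.array(s['tcp_rot'])
p=read_camera('side'); im=p['color'][...,::-1].copy()
for k in (-1,1):
    q=proj(p,P+R[:,1]*k*s['opening']/2); print(q); cv2.circle(im,tuple(int(v) for v in np.round(q)),1,(0,255,0),-1)
cv2.imwrite('pics/c.png',cv2.resize(im[90:230,80:240],None,fx=4,fy=4,interpolation=2))
E
```

```text
time_s: 4.9
position: [644.1, 65.1, 164.0]
tcp_rot: [[0.893, -0.45, 0.0], [-0.45, -0.893, 0.0], [0.0, -0.0, -1.0]]
wrist_force: [-0.3, 0.5, -0.0]
opening: 52.7
gripper_force: 0.0
t 4.9 pos [644.1  65.1 164. ] yaw -26.7 F [-0.3  0.5 -0. ] open 52.7 grip 0.0
[141.8 171.7]
[159.1 162.4]
```

View pics/c.png

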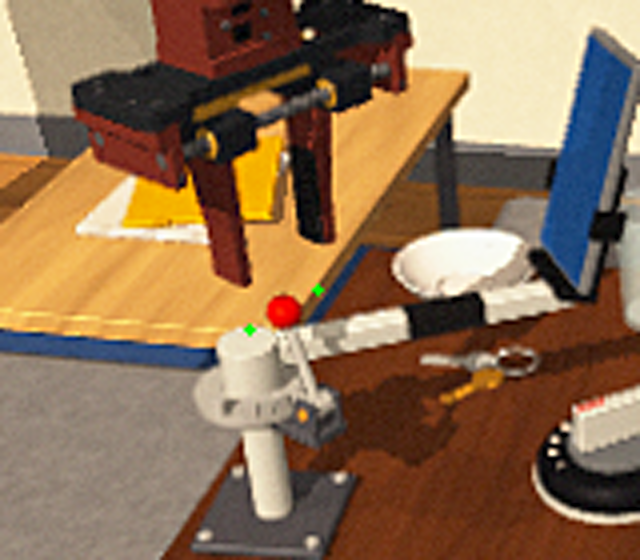

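Run:
```python
from h import *
p=read_camera('side'); b=np.array([644.1,65.1,164])
for d in ([0,0,0],[0,0,25],[0,-40,0],[15,-35,0],[0,-20,12]): print(d,proj(p,b+d))
p=read_camera('top'); P=np.array([643.7,61.4,202.5]); R=np.array(manip.get_state()['tcp_rot'])
for h in (80,130):
  for sx in (-37,37): print(h,sx,proj(p,P-R[:,1]*89+R[:,0]*sx+[0,0,h]), 'z+25',proj(p,P-R[:,1]*89+R[:,0]*sx+[0,0,h+25]))
im=p['color'][...,::-1]; cv2.imwrite('pics/d.png',cv2.resize(im[20:140,140:300],None,fx=4,fy=4,interpolation=2))
```

```text
[0, 0, 0] [150.6 166.9]
[0, 0, 25] [149.2 157.2]
[0, -40, 0] [156.7 158.6]
[15, -35, 0] [149.9 159.1]
[0, -20, 12] [153.1 158.1]
80 -37 [183.1  75.2] z+25 [180.9  70.5]
80 37 [200.5  43.3] z+25 [198.8  37.6]
130 -37 [178.5  65.6] z+25 [176.   60.3]
130 37 [197.   31.6] z+25 [195.1  25.2]
```

View pics/d.png

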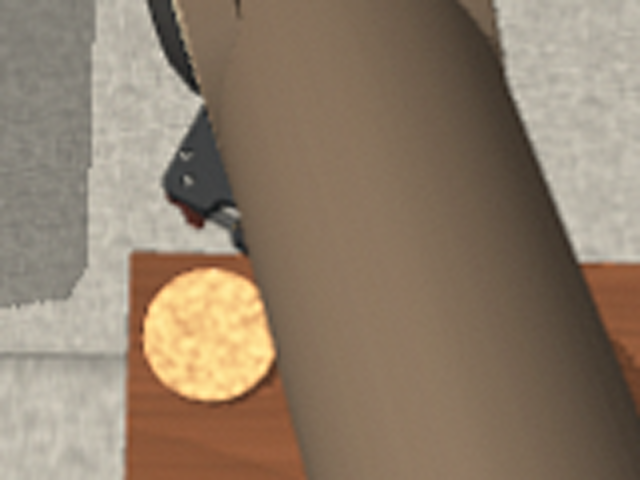

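The side-view column (149.3) and the top view both fit a gripper sitting about 25 mm higher than reported, with x and y correct. I'll lower it gently while watching the force, then test by closing.

```bash
python3 -m handwheel '[[[0,0,0.03],[0,0,0]],[[0,0,0.06],[0,0,0]],[[0,0,0.06],[0,0,0]]]'
python3 -m handwheel '[[[0,0,0.02],[0,0,0]],[[0,0,0.04],[0,0,0]],[[0,0,0.04],[0,0,0]]]'
python3 - <<'E'
from h import *
s=manip.get_state(); plan()
P=np.array(s['position'])
p=read_camera('side'); im=p['color'][...,::-1].copy()
print(proj(p,P))
cv2.imwrite('pics/e.png',cv2.resize(im[90:230,80:240],None,fx=4,fy=4,interpolation=2))
E
```

```text
time_s: 5.35
position: [642.8, 64.9, 143.3]
tcp_rot: [[0.893, -0.45, -0.003], [-0.45, -0.893, -0.0], [-0.002, 0.002, -1.0]]
wrist_force: [-0.3, 0.0, -0.7]
opening: 52.8
gripper_force: 0.0
time_s: 5.65
position: [643.2, 65.0, 132.0]
tcp_rot: [[0.893, -0.449, -0.002], [-0.449, -0.893, -0.0], [-0.001, 0.001, -1.0]]
wrist_force: [0.4, 0.0, -0.4]
opening: 52.7
gripper_force: 0.0
t 5.65 pos [643.2  65.  132. ] yaw -26.7 F [ 0.4  0.  -0.4] open 52.7 grip 0.0
[152.7 178.9]
```

View pics/e.png

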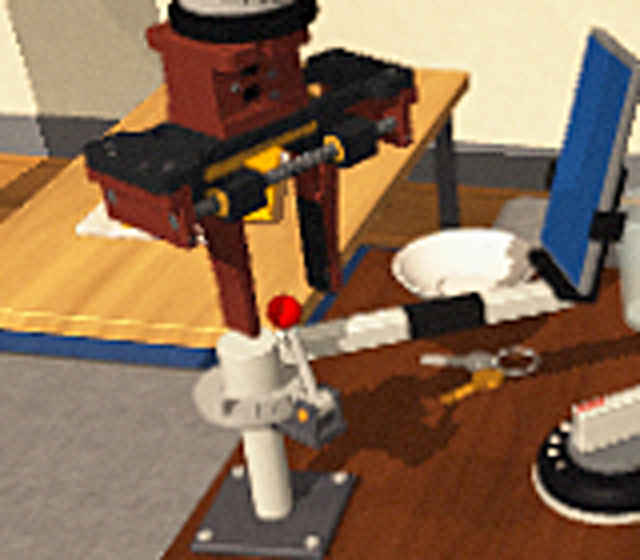

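Fingertip centre is now at (288,312) in the crop, on the ball at (284,312), with no contact force. I'll go 10 mm lower and close.

```bash
python3 -m handwheel '[[[0,0,0.035],[0,0,0]],[[0,0,0.035],[0,0,0]]]'
python3 -m handwheel '[[[0,0,0],[0,0,0]],[[0,0,0],[0,0,0]],[[0,0,0],[0,0,0]],[[0,0,0],[0,0,0]],[[0,0,0],[0,0,0]],[[0,0,0],[0,0,0]]]' 1 12
```

```text
time_s: 5.9
position: [643.0, 64.9, 121.2]
tcp_rot: [[0.893, -0.45, -0.002], [-0.45, -0.893, -0.0], [-0.002, 0.001, -1.0]]
wrist_force: [-0.3, -0.1, 0.4]
opening: 52.8
gripper_force: 0.0
time_s: 6.5
position: [644.3, 66.0, 122.9]
tcp_rot: [[0.894, -0.449, 0.001], [-0.449, -0.894, 0.001], [0.001, -0.001, -1.0]]
wrist_force: [1.2, 2.6, 0.0]
opening: 19.3
gripper_force: 12.0
```

The ball is gripped (19.3 mm). Pulling it outward along tool −x.

```bash
python3 -m handwheel '[[[-0.03,0,-0.006],[0,0,0]],[[-0.06,0,-0.01],[0,0,0]],[[-0.09,0,-0.006],[0,0,0]],[[-0.123,0,0],[0,0,0]],[[-0.123,0,0],[0,0,0]],[[-0.123,0,0],[0,0,0]]]'
```

```text
time_s: 7.1
position: [610.2, 82.7, 123.0]
tcp_rot: [[0.894, -0.449, -0.001], [-0.449, -0.894, 0.001], [-0.001, -0.0, -1.0]]
wrist_force: [0.1, 5.0, 5.1]
opening: 18.8
gripper_force: 12.0
```

```bash
python3 -m handwheel '[[[0,0,0],[0,0,0]],[[0,0,0],[0,0,0]],[[0,0,0],[0,0,0]],[[0,0,-0.1],[0,0,0]],[[0,0,-0.2],[0,0,0]],[[0,0,-0.35],[0,0,0]],[[0,0,-0.35],[0,0,0]]]' -0.2 12
python3 - <<'E'
from h import *
p=read_camera('side')
for q in ('lever_ball','lever_hinge','swing_grip','swing_hinge'): print(q,[(np.round(r['location']).astype(int).tolist(),round(r['score'],2)) for r in nets.tip_of(q,p)[:2]])
print(np.round(manip.get_state()['q'],2))
a=31.3
plan((610,82,300,a),(573,-12,300,a),(573,-12,215,a))
save(p,'f.png')
E
```

```text
time_s: 7.8
position: [613.9, 81.7, 233.7]
tcp_rot: [[0.893, -0.45, 0.009], [-0.45, -0.893, 0.001], [0.007, -0.005, -1.0]]
wrist_force: [0.1, -0.5, -0.2]
opening: 52.7
gripper_force: 0.0
lever_ball [([613, 81, 161], 0.59)]
lever_hinge [([627, 78, 106], 0.6), ([470, -30, -1], 0.3)]
swing_grip [([574, -13, 123], 0.83)]
swing_hinge [([674, 55, 124], 0.77), ([574, -13, 127], 0.75)]
[ 0.    0.39 -0.29  1.56  0.12  1.22 -2.35]
t 8.05 pos [610.1  81.1 226.1] yaw -26.7 F [ 0.8 -0.2  0. ] open 52.9 grip 0.0
[-0.002, -0.002, -0.246] [0.001, 0.004, -1.29]
[0.029, 0.333, -0.246] [0.001, 0.004, -1.29]
[0.029, 0.333, 0.037] [0.001, 0.004, -1.29]
```

View pics/f.png

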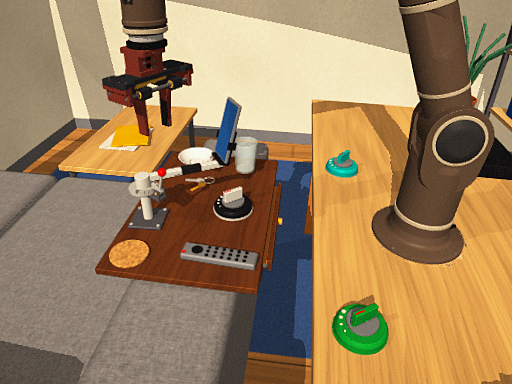

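The ball is now at (162,172), so the lever is pulled out while the arm is still over the dial. Moving to the sleeve.

```bash
python3 -m handwheel '[[[0.03,0.33,0],[0,0,-1]],[[0.03,0.33,0],[0,0,-1]],[[0.03,0.33,0],[0,0,-1]],[[0.03,0.33,0],[0,0,-1]],[[0.03,0.33,0],[0,0,-1]],[[0.03,0.33,0],[0,0,-1]],[[0.03,0.33,0],[0,0,-1]]]' -0.2
python3 - <<'E'
from h import *
a=31.3
plan((574,-12,200,a),(574,-12,130,a),(574,-12,84,a))
E
```

```text
time_s: 8.75
position: [573.7, -11.1, 226.3]
tcp_rot: [[0.949, 0.314, -0.002], [0.314, -0.949, 0.0], [-0.002, -0.001, -1.0]]
wrist_force: [-1.0, 0.4, 0.1]
opening: 52.9
gripper_force: 0.0
t 8.75 pos [573.7 -11.1 226.3] yaw 18.3 F [-1.   0.4  0.1] open 52.9 grip 0.0
[0.0, 0.003, 0.088] [-0.001, 0.003, -0.289]
[0.001, 0.004, 0.321] [-0.001, 0.003, -0.289]
[0.001, 0.004, 0.474] [-0.001, 0.003, -0.289]
```

```bash
python3 -m handwheel '[[[0,0,0.08],[0,0,-0.29]],[[0,0,0.16],[0,0,-0.29]],[[0,0,0.24],[0,0,-0.29]],[[0,0,0.28],[0,0,-0.29]],[[0,0,0.28],[0,0,-0.29]]]' -0.2
python3 - <<'E'
from h import *
plan()
p=read_camera('side'); cv2.imwrite('pics/g.png',cv2.resize(p['color'][70:220,110:280,::-1],None,fx=4,fy=4,interpolation=2))
E
```

```text
time_s: 9.25
position: [573.0, -10.9, 141.6]
tcp_rot: [[0.855, 0.519, -0.004], [0.519, -0.855, 0.0], [-0.003, -0.002, -1.0]]
wrist_force: [-0.4, 0.1, -1.1]
opening: 52.5
gripper_force: 0.0
t 9.25 pos [573.  -10.9 141.6] yaw 31.3 F [-0.4  0.1 -1.1] open 52.5 grip 0.0
```

View pics/g.png

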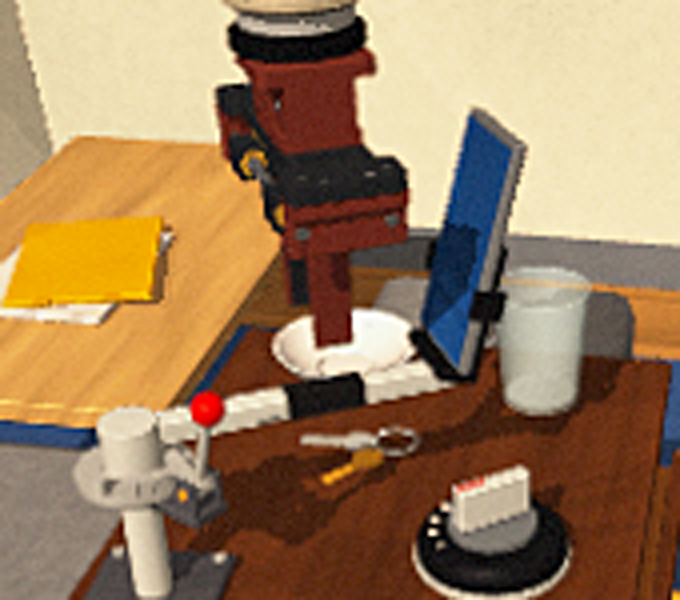

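The fingers stand square over the sleeve at (325,395) in the crop, clear of the phone at (465,250). I'll lower and grip.

```bash
python3 -m handwheel '[[[0.003,0,0.08],[0,0,0]],[[0.003,0,0.15],[0,0,0]],[[0.003,0,0.19],[0,0,0]],[[0.003,0,0.19],[0,0,0]]]' -0.2
python3 -m handwheel '[[[0.003,0,0],[0,0,0]],[[0.003,0,0],[0,0,0]],[[0.003,0,0],[0,0,0]],[[0.003,0,0],[0,0,0]],[[0.003,0,0],[0,0,0]],[[0.003,0,0],[0,0,0]]]' 1 15
python3 - <<'E'
from h import *
s=manip.get_state(); P=np.array(s['position'])
H=np.array([675.3,51.5]); r=np.hypot(*(P[:2]-H)); a0=np.arctan2(*(P[:2]-H)[::-1]); print(r,np.degrees(a0))
for d in (.15,.3,.45,.6,.75): plan((H[0]+r*np.cos(a0+d),H[1]+r*np.sin(a0+d),P[2],31.3+np.degrees(d)))
E
```

```text
time_s: 9.7
position: [574.7, -10.3, 86.1]
tcp_rot: [[0.854, 0.52, -0.001], [0.52, -0.854, -0.0], [-0.001, -0.001, -1.0]]
wrist_force: [-0.2, -0.2, -0.4]
opening: 53.0
gripper_force: 0.0
time_s: 10.3
position: [576.3, -10.2, 87.1]
tcp_rot: [[0.854, 0.52, 0.001], [0.52, -0.854, -0.0], [0.001, 0.001, -1.0]]
wrist_force: [0.1, -1.2, 3.2]
opening: 15.9
gripper_force: 15.0
116.59346553386347 -148.06871675715982
t 10.3 pos [576.3 -10.2  87.1] yaw 31.3 F [ 0.1 -1.2  3.2] open 15.9 grip 15.0
[0.005, 0.058, 0.0] [0.001, -0.001, -0.191]
t 10.3 pos [576.3 -10.2  87.1] yaw 31.3 F [ 0.1 -1.2  3.2] open 15.9 grip 15.0
[0.019, 0.115, 0.0] [0.001, -0.001, -0.382]
t 10.3 pos [576.3 -10.2  87.1] yaw 31.3 F [ 0.1 -1.2  3.2] open 15.9 grip 15.0
[0.041, 0.169, 0.0] [0.001, -0.0, -0.573]
t 10.3 pos [576.3 -10.2  87.1] yaw 31.3 F [ 0.1 -1.2  3.2] open 15.9 grip 15.0
[0.07, 0.219, 0.0] [0.001, -0.0, -0.764]
t 10.3 pos [576.3 -10.2  87.1] yaw 31.3 F [ 0.1 -1.2  3.2] open 15.9 grip 15.0
[0.107, 0.264, 0.0] [0.001, -0.0, -0.955]
```

```bash
python3 -m handwheel '[[[0.002,0.03,0],[0,0,-0.1]],[[0.005,0.058,0],[0,0,-0.19]],[[0.011,0.087,0],[0,0,-0.285]],[[0.019,0.115,0],[0,0,-0.38]],[[0.03,0.142,0],[0,0,-0.475]],[[0.041,0.169,0],[0,0,-0.57]],[[0.055,0.194,0],[0,0,-0.67]],[[0.07,0.219,0],[0,0,-0.765]],[[0.07,0.219,0],[0,0,-0.765]],[[0.07,0.219,0],[0,0,-0.765]]]'
python3 - <<'E'
from h import *
s=manip.get_state(); P=np.array(s['position'])
H=np.array([675.3,51.5]); r=np.hypot(*(P[:2]-H)); a0=np.arctan2(*(P[:2]-H)[::-1]); print(r,np.degrees(a0)); Y=np.degrees(np.arctan2(s['tcp_rot'][1][0],s['tcp_rot'][0][0]))
for d in (.15,.3,.4,.5,.55): plan((H[0]+r*np.cos(a0+d),H[1]+r*np.sin(a0+d),P[2],Y+np.degrees(d)))
E
```

```text
time_s: 11.3
position: [628.4, -56.6, 87.1]
tcp_rot: [[0.413, 0.911, 0.001], [0.911, -0.413, -0.002], [-0.001, 0.001, -1.0]]
wrist_force: [-0.3, -3.7, 5.0]
opening: 15.5
gripper_force: 15.0
117.79962980982238 -113.46639482123192
t 11.3 pos [628.4 -56.6  87.1] yaw 65.6 F [-0.3 -3.7  5. ] open 15.5 grip 15.0
[0.005, 0.059, 0.0] [0.001, 0.002, -0.191]
t 11.3 pos [628.4 -56.6  87.1] yaw 65.6 F [-0.3 -3.7  5. ] open 15.5 grip 15.0
[0.019, 0.116, 0.0] [0.001, 0.002, -0.382]
t 11.3 pos [628.4 -56.6  87.1] yaw 65.6 F [-0.3 -3.7  5. ] open 15.5 grip 15.0
[0.033, 0.152, 0.0] [0.001, 0.002, -0.509]
t 11.3 pos [628.4 -56.6  87.1] yaw 65.6 F [-0.3 -3.7  5. ] open 15.5 grip 15.0
[0.051, 0.187, 0.0] [0.001, 0.002, -0.637]
t 11.3 pos [628.4 -56.6  87.1] yaw 65.6 F [-0.3 -3.7  5. ] open 15.5 grip 15.0
[0.061, 0.204, 0.0] [0.001, 0.002, -0.7]
```

```bash
python3 -m handwheel '[[[0.002,0.03,0],[0,0,-0.1]],[[0.005,0.059,0],[0,0,-0.19]],[[0.011,0.088,0],[0,0,-0.285]],[[0.019,0.116,0],[0,0,-0.38]],[[0.033,0.152,0],[0,0,-0.51]],[[0.048,0.18,0],[0,0,-0.61]],[[0.048,0.18,0],[0,0,-0.61]],[[0.048,0.18,0],[0,0,-0.61]]]'
python3 -m handwheel '[[[0.002,0.011,0],[0,0,-0.035]],[[0.002,0.011,0],[0,0,-0.035]],[[0.002,0.011,0],[0,0,-0.035]]]'
python3 - <<'E'
from h import *
s=manip.get_state(); P=np.array(s['position']);plan()
H=np.array([675.3,51.5]); r=np.hypot(*(P[:2]-H)); a0=np.arctan2(*(P[:2]-H)[::-1]); print(r,np.degrees(a0),a0+np.radians(148.07), s['wrist_torque'])
E
```

```text
time_s: 12.1
position: [683.8, -66.8, 87.2]
tcp_rot: [[-0.053, 0.999, 0.001], [0.999, 0.053, -0.003], [-0.003, 0.001, -1.0]]
wrist_force: [0.5, -7.1, 4.8]
opening: 16.2
gripper_force: 15.0
time_s: 12.4
position: [686.9, -66.6, 87.2]
tcp_rot: [[-0.08, 0.997, 0.001], [0.997, 0.08, -0.004], [-0.004, 0.001, -1.0]]
wrist_force: [0.1, -7.7, 4.0]
opening: 15.9
gripper_force: 15.0
t 12.4 pos [686.9 -66.6  87.2] yaw 94.6 F [ 0.1 -7.7  4. ] open 15.9 grip 15.0
118.68858296186306 -84.41186695682968 1.1110440172759197 [-1.60894047 -0.14382646  0.14311887]
```

```bash
python3 -m handwheel '[[[0.001,0.01,0],[0,0,-0.02]],[[0.001,0.01,0],[0,0,-0.02]],[[0.001,0.01,0],[0,0,-0.02]]]'
python3 - <<'E'
from h import *
p=read_camera('side')
for q in ('swing_grip','swing_hinge','lever_ball'): print(q,[(np.round(r['location']).astype(int).tolist(),round(r['score'],2)) for r in nets.tip_of(q,p)[:2]])
E
```

```text
time_s: 12.7
position: [687.1, -66.6, 87.0]
tcp_rot: [[-0.095, 0.995, -0.004], [0.995, 0.095, -0.005], [-0.005, -0.005, -1.0]]
wrist_force: [-9.1, -7.6, 10.3]
opening: 15.7
gripper_force: 15.0
swing_grip [([688, -72, 122], 0.92)]
swing_hinge [([674, 54, 127], 0.86), ([570, -154, 2], 0.24)]
lever_ball [([610, 81, 163], 0.52)]
```

The arm is hard against its end stop (−9 N). Release, rise, and go back to the ball.

```bash
python3 -m handwheel '[[[0,-0.01,0],[0,0,0]],[[0,-0.01,0],[0,0,0]],[[0,-0.01,0],[0,0,0]],[[0,-0.01,-0.1],[0,0,0]],[[0,-0.01,-0.25],[0,0,0]],[[0,-0.01,-0.4],[0,0,0]],[[0,-0.01,-0.5],[0,0,0]],[[0,-0.01,-0.5],[0,0,0]]]' -0.2
python3 - <<'E'
from h import *
p=read_camera('side')
for q in ('swing_grip','swing_hinge','lever_ball'): print(q,[(np.round(r['location']).astype(int).tolist(),round(r['score'],2)) for r in nets.tip_of(q,p)[:2]])
print(np.round(manip.get_state()['q'],2)); plan((610.2,82.7,235,153.3))
E
```

```text
time_s: 13.7
position: [688.9, -61.7, 242.1]
tcp_rot: [[-0.099, 0.995, 0.008], [0.995, 0.099, 0.001], [-0.0, 0.008, -1.0]]
wrist_force: [-0.2, 0.2, -0.1]
opening: 52.2
gripper_force: 0.0
swing_grip [([687, -70, 125], 0.89)]
swing_hinge [([677, 54, 122], 0.8)]
lever_ball [([608, 79, 166], 0.42)]
[ 0.43  0.58 -0.68  1.33  0.36  1.36 -0.14]
t 13.9 pos [685.8 -62.9 234.9] yaw 95.7 F [-0.3 -0.2 -1.3] open 52.3 grip 0.0
[0.508, -0.202, 0.0] [-0.002, -0.002, -1.28]
```

```bash
python3 -m handwheel '[[[0.51,-0.2,0],[0,0,-1]],[[0.51,-0.2,0],[0,0,-1]],[[0.51,-0.2,0],[0,0,-1]],[[0.51,-0.2,0],[0,0,-1]],[[0.51,-0.2,0],[0,0,-1]],[[0.51,-0.2,0],[0,0,-1]],[[0.51,-0.2,0],[0,0,-1]],[[0.51,-0.2,0],[0,0,-1]]]' -0.2
python3 - <<'E'
from h import *
p=read_camera('side')
for q in ('lever_ball',): print(q,[(np.round(r['location']).astype(int).tolist(),round(r['score'],2)) for r in nets.tip_of(q,p)[:2]])
plan((610.2,82.7,160,153.3),(610.2,82.7,122,153.3))
E
```

```text
time_s: 14.7
position: [611.2, 83.0, 235.5]
tcp_rot: [[-0.773, 0.635, -0.002], [0.635, 0.773, 0.0], [0.001, -0.001, -1.0]]
wrist_force: [1.0, -0.7, 1.0]
opening: 52.7
gripper_force: 0.0
lever_ball [([556, -41, -60], 0.74), ([611, 80, 162], 0.42)]
t 14.8 pos [611.4  83.2 236. ] yaw 140.6 F [-0.3 -0.1 -0.7] open 52.5 grip 0.0
[0.002, -0.004, 0.253] [-0.001, -0.001, -0.282]
[0.002, -0.003, 0.38] [-0.001, -0.001, -0.282]
```

```bash
python3 -m handwheel '[[[0,0,0],[0,0,-0.28]],[[0,0,0],[0,0,-0.28]],[[0,0,0.12],[0,0,-0.28]],[[0,0,0.22],[0,0,-0.28]],[[0,0,0.3],[0,0,-0.28]],[[0,0,0.38],[0,0,-0.28]],[[0,0,0.38],[0,0,-0.28]],[[0,0,0.38],[0,0,-0.28]]]' -0.2
python3 -m handwheel '[[[0,0,0],[0,0,0]],[[0,0,0],[0,0,0]],[[0,0,0],[0,0,0]],[[0,0,0],[0,0,0]],[[0,0,0],[0,0,0]],[[0,0,0],[0,0,0]]]' 1 12
```

```text
time_s: 15.6
position: [611.6, 83.4, 122.9]
tcp_rot: [[-0.893, 0.45, -0.001], [0.45, 0.893, 0.0], [0.001, -0.0, -1.0]]
wrist_force: [-0.4, -0.9, 0.4]
opening: 52.3
gripper_force: 0.0
time_s: 16.2
position: [611.4, 82.5, 123.1]
tcp_rot: [[-0.893, 0.45, -0.0], [0.45, 0.893, -0.001], [-0.0, -0.001, -1.0]]
wrist_force: [-2.9, -4.4, 6.3]
opening: 18.9
gripper_force: 12.0
```

```bash
python3 -m handwheel '[[[-0.03,0,-0.006],[0,0,0]],[[-0.06,0,-0.01],[0,0,0]],[[-0.09,0,-0.006],[0,0,0]],[[-0.125,0,0],[0,0,0]],[[-0.125,0,0],[0,0,0]],[[-0.125,0,0],[0,0,0]]]'
python3 -m handwheel '[[[-0.012,0,0],[0,0,0]],[[-0.012,0,0],[0,0,0]],[[-0.012,0,0],[0,0,0]]]'
python3 - <<'E'
from h import *
p=read_camera('side')
for q in ('lever_ball','swing_grip','lever_hinge'): print(q,[(np.round(r['location']).astype(int).tolist(),round(r['score'],2)) for r in nets.tip_of(q,p)[:2]])
E
```

```text
time_s: 16.8
position: [645.8, 65.7, 122.3]
tcp_rot: [[-0.893, 0.45, 0.001], [0.45, 0.893, -0.0], [-0.001, -0.0, -1.0]]
wrist_force: [-0.9, -3.4, -0.4]
opening: 18.6
gripper_force: 12.0
time_s: 17.1
position: [647.2, 64.9, 121.9]
tcp_rot: [[-0.893, 0.449, -0.002], [0.449, 0.893, -0.0], [0.002, -0.001, -1.0]]
wrist_force: [-5.4, -2.0, -3.0]
opening: 19.1
gripper_force: 12.0
lever_ball [([644, 64, 160], 0.61)]
swing_grip [([688, -70, 126], 0.66)]
lever_hinge [([629, 76, 104], 0.72)]
```

```bash
python3 -m handwheel '[[[0,0,0],[0,0,0]],[[0,0,0],[0,0,0]],[[0,0,0],[0,0,0]],[[0,0,-0.1],[0,0,0]],[[0,0,-0.2],[0,0,0]],[[0,0,-0.35],[0,0,0]],[[0,0,-0.5],[0,0,0]],[[0,0,-0.5],[0,0,0]]]' -0.2
python3 - <<'E'
from h import *
def back(p,uv,z):
    K=np.array(p['intrinsics']); d=np.linalg.inv(K)@[uv[0],uv[1],1]; s=d[:2].copy(); u=s.copy()
    for _ in range(20): u=s/(1+p['k1']*(u@u))
    R=np.array(p['R']); c=-R.T@p['t']; r=R.T@np.array([*u,1]); return np.round((c+r*(z-c[2])/r[2])[:2],1)
ims=[]
for c,(x0,y0) in (('side',(205,175)),('top',(240,150))):
    p=read_camera(c); ims.append(cv2.resize(p['color'][y0:y0+60,x0:x0+60,::-1],None,fx=6.5,fy=6.5,interpolation=2))
    for q in ('dial_grip','lever_ball','swing_grip','control'): print(c,q,[(np.round(r['location']).astype(int).tolist(),round(r['score'],2)) for r in nets.tip_of(q,p)[:3]])
    if c=='side': print(back(p,(227,192),60),back(p,(240.5,188),60))
    # aluminium bar: bright pixels near dial_grip, back-projected to z=60
    u,v=proj(p,[471,-29,60]); I=p['color'].astype(int); yy,xx=np.mgrid[:384,:512]
    m=((xx-u)**2+(yy-v)**2<12**2)&(I.min(2)>170); pts=np.array([back(p,q,60) for q in np.argwhere(m)[:,::-1]])
    w,V=np.linalg.eigh(np.cov(pts.T)); print(c,len(pts),'mean',pts.mean(0),'yaw',np.degrees(np.arctan2(V[1,1],V[0,1])),np.sqrt(w))
    cv2.rectangle(ims[-1],(0,0),(389,389),(0,255,0),1)
cv2.imwrite('pics/j.png',np.hstack(ims)); print(np.round(manip.get_state()['q'],2)); plan()
E
```

```text
time_s: 18.1
position: [651.1, 67.0, 280.1]
tcp_rot: [[-0.893, 0.449, 0.011], [0.449, 0.893, 0.003], [-0.009, 0.007, -1.0]]
wrist_force: [-0.5, 0.4, 0.0]
opening: 53.0
gripper_force: 0.0
side dial_grip [([469, -30, 51], 0.7), ([175, 313, 54], 0.68), ([166, -296, 50], 0.5)]
side lever_ball []
side swing_grip [([688, -70, 123], 0.82)]
side control [([176, 311, 0], 0.79), ([172, -293, 2], 0.79), ([471, -29, -1], 0.55)]
[484.3 -16.5] [453.4 -40.7]
side 43 mean [469.93255814 -25.16976744] yaw 49.81585935477195 [ 4.90220083 17.56407254]
top dial_grip [([471, -34, 50], 0.82), ([173, 314, 46], 0.64)]
top lever_ball [([641, 69, 161], 0.55)]
top swing_grip []
top control [([175, 313, -2], 0.72), ([472, -26, 3], 0.71)]
top 210 mean [467.3052381  -23.02142857] yaw -174.9333974064161 [11.9283704  14.34624462]
[ 0.41  0.56 -0.93  1.37  0.45  1.43  0.59]
t 18.6 pos [648.1  64.8 271.9] yaw 153.3 F [-0.4 -0.4  0.6] open 52.9 grip 0.0
```

View pics/j.png

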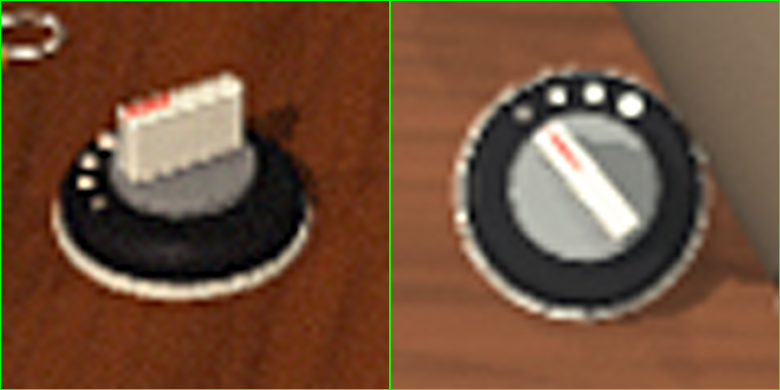

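The last picture shows the dial bar in the top view from its red end at (263.1,170.0) to (276.9,185.7), and in the side view from (223.6,191.5) to (241.3,187.2). The dial is at off, under the smallest dot.

```bash
cat >> h.py <<'E'
def back(p,uv,z):
    K=np.array(p['intrinsics']); s=(np.linalg.inv(K)@[uv[0],uv[1],1])[:2]; u=s.copy()
    for _ in range(20): u=s/(1+p['k1']*(u@u))
    R=np.array(p['R']); c=-R.T@p['t']; r=R.T@np.array([*u,1]); return np.round((c+r*(z-c[2])/r[2])[:2],1)
E
python3 - <<'E'
from h import *
for c,a,b in (('side',(223.6,191.5),(241.3,187.2)),('top',(263.1,170),(276.9,185.7))):
    p=read_camera(c); A=back(p,a,60);B=back(p,b,60); d=A-B
    print(c,A,B,'mid',(A+B)/2,'len',np.hypot(*d),'yaw',np.degrees(np.arctan2(d[1],d[0])))
plan((471,-30,270,41),(471,-30,270,221))
E
```

```text
side [493.3 -17.3] [452.  -44.9] mid [472.65 -31.1 ] len 49.673433543494866 yaw 33.754049386054625
top [489.4 -11.6] [449.7 -47.4] mid [469.55 -29.5 ] len 53.45774031887243 yaw 42.042978670725496
t 18.7 pos [648.2  64.8 272.2] yaw 153.3 F [ 0.9 -0.1 -0.4] open 52.6 grip 0.0
[0.386, -0.548, 0.008] [-0.001, -0.0, 2.495]
[0.386, -0.548, 0.008] [0.0, -0.001, -1.505]
```

```bash
python3 -m handwheel '[[[0.385,-0.55,0],[0,0,-1]],[[0.385,-0.55,0],[0,0,-1]],[[0.385,-0.55,0],[0,0,-1]],[[0.385,-0.55,0],[0,0,-1]],[[0.385,-0.55,0],[0,0,-1]],[[0.385,-0.55,0],[0,0,-1]],[[0.385,-0.55,0],[0,0,-1]],[[0.385,-0.55,0],[0,0,-1]]]' -0.2
python3 - <<'E'
from h import *
print(np.round(manip.get_state()['q'],2)); plan((471,-30,120,220),(471,-30,60,220),(471,-30,25,220))
E
```

```text
time_s: 19.5
position: [471.1, -30.5, 272.7]
tcp_rot: [[-0.95, -0.312, 0.0], [-0.312, 0.95, 0.0], [-0.0, 0.0, -1.0]]
wrist_force: [-0.4, -0.2, 0.8]
opening: 52.7
gripper_force: 0.0
[ 1.04  0.3  -1.29  1.78  0.3   1.29  1.57]
t 19.5 pos [471.1 -30.5 272.7] yaw -161.8 F [-0.4 -0.2  0.8] open 52.7 grip 0.0
[-0.0, 0.002, 0.509] [0.0, 0.0, -0.485]
[-0.0, 0.002, 0.709] [0.0, 0.0, -0.485]
[-0.0, 0.002, 0.826] [0.0, 0.0, -0.485]
```

```bash
python3 -m handwheel '[[[0,0,0.1],[0,0,-0.24]],[[0,0,0.25],[0,0,-0.485]],[[0,0,0.4],[0,0,-0.485]],[[0,0,0.55],[0,0,-0.485]],[[0,0,0.7],[0,0,-0.485]],[[0,0,0.7],[0,0,-0.485]]]' -0.2
python3 -m handwheel '[[[0,0,0.06],[0,0,0]],[[0,0,0.11],[0,0,0]],[[0,0,0.11],[0,0,0]]]'
python3 - <<'E'
from h import *
print(np.round(manip.get_state()['q'],2)); plan((471,-30,12,220))
p=read_camera('side')
print([(np.round(r['location']).astype(int).tolist(),round(r['score'],2)) for r in nets.tip_of('dial_grip',p)[:3]])
E
```

```text
time_s: 20.1
position: [467.5, -29.9, 58.3]
tcp_rot: [[-0.764, -0.645, -0.008], [-0.645, 0.764, 0.002], [0.005, 0.007, -1.0]]
wrist_force: [0.7, -1.2, -0.3]
opening: 53.0
gripper_force: 0.0
time_s: 20.4
position: [470.9, -30.4, 29.5]
tcp_rot: [[-0.765, -0.644, -0.001], [-0.644, 0.765, -0.0], [0.001, 0.0, -1.0]]
wrist_force: [-0.4, 0.4, 0.1]
opening: 52.5
gripper_force: 0.0
[ 0.78  0.62 -1.07  2.07  0.72  0.89  1.57]
t 20.4 pos [470.9 -30.4  29.5] yaw -139.9 F [-0.4  0.4  0.1] open 52.5 grip 0.0
[-0.001, 0.001, 0.058] [0.001, -0.001, 0.002]
[([174, 311, 51], 0.97), ([469, -29, 54], 0.82), ([171, -294, 51], 0.61)]
```

```bash
python3 -m handwheel '[[[0,0,0.02],[0,0,0]],[[0,0,0.04],[0,0,0]],[[0,0,0.04],[0,0,0]]]'
python3 -m handwheel '[[[0,0,0.013],[0,0,0]],[[0,0,0.02],[0,0,0]],[[0,0,0.02],[0,0,0]]]'
```

```text
time_s: 20.8
position: [470.7, -30.9, 17.2]
tcp_rot: [[-0.765, -0.644, -0.001], [-0.644, 0.765, -0.0], [0.001, 0.0, -1.0]]
wrist_force: [0.0, -0.3, -0.9]
opening: 52.9
gripper_force: 0.0
time_s: 21.1
position: [470.7, -30.6, 11.4]
tcp_rot: [[-0.765, -0.644, -0.0], [-0.644, 0.765, 0.0], [0.0, 0.0, -1.0]]
wrist_force: [-0.2, -0.2, -1.1]
opening: 52.7
gripper_force: 0.0
```

```bash
python3 -m handwheel '[[[0,0,0],[0,0,0]],[[0,0,0],[0,0,0]],[[0,0,0],[0,0,0]],[[0,0,0],[0,0,0]],[[0,0,0],[0,0,0]],[[0,0,0],[0,0,0]],[[0,0,0],[0,0,0]]]' 1 12
```

```text
time_s: 21.8
position: [471.1, -30.8, 11.7]
tcp_rot: [[-0.765, -0.644, 0.0], [-0.644, 0.765, -0.0], [0.0, -0.0, -1.0]]
wrist_force: [0.1, -0.4, -0.5]
opening: 12.1
gripper_force: 12.0
```

The bar is gripped (12.1 mm). Raising the grip to 45 N and turning clockwise, which is positive about tool z.

```bash
python3 -m handwheel '[[[0,0,0],[0,0,0]],[[0,0,0],[0,0,0]],[[0,0,0],[0,0,0.1]],[[0,0,0],[0,0,0.2]],[[0,0,0],[0,0,0.3]],[[0,0,0],[0,0,0.4]],[[0,0,0],[0,0,0.5]],[[0,0,0],[0,0,0.6]],[[0,0,0],[0,0,0.7]],[[0,0,0],[0,0,0.8]],[[0,0,0],[0,0,0.8]]]' 1 45
python3 - <<'E'
from h import *
s=manip.get_state(); print(np.round(s['q'],2),np.round(s['wrist_torque'],2)); plan()
p=read_camera('side')
print([(np.round(r['location']).astype(int).tolist(),round(r['score'],2)) for r in nets.tip_of('dial_grip',p)[:3]])
E
```

```text
time_s: 22.9
position: [470.8, -29.9, 11.7]
tcp_rot: [[-0.997, -0.071, -0.0], [-0.071, 0.997, 0.001], [0.0, 0.001, -1.0]]
wrist_force: [-0.6, 2.3, 0.3]
opening: 12.0
gripper_force: 45.0
[ 0.67  0.58 -0.9   2.08  0.65  0.78  1.01] [ 0.56 -0.05  0.13]
t 22.9 pos [470.8 -29.9  11.7] yaw -175.9 F [-0.6  2.3  0.3] open 12.0 grip 45.0
[([172, 312, 50], 0.84), ([468, -27, 51], 0.78), ([169, -292, 47], 0.6)]
```

```bash
python3 -m handwheel '[[[0,0,0],[0,0,0.1]],[[0,0,0],[0,0,0.2]],[[0,0,0],[0,0,0.3]],[[0,0,0],[0,0,0.4]],[[0,0,0],[0,0,0.5]],[[0,0,0],[0,0,0.6]],[[0,0,0],[0,0,0.68]],[[0,0,0],[0,0,0.68]],[[0,0,0],[0,0,0.68]]]'
python3 -c "
from h import *
plan(); print(np.round(manip.get_state()['wrist_torque'],2))"
python3 -m handwheel '[[[0,0,0],[0,0,0.04]],[[0,0,0],[0,0,0.07]],[[0,0,0],[0,0,0.07]]]'
python3 -c "
from h import *
plan(); print(np.round(manip.get_state()['wrist_torque'],2))"
python3 -m handwheel '[[[0,0,0],[0,0,0.03]],[[0,0,0],[0,0,0.05]],[[0,0,0],[0,0,0.05]]]'
python3 -c "
from h import *
plan(); print(np.round(manip.get_state()['wrist_torque'],2))"
```

```text
time_s: 23.9
position: [471.0, -29.1, 11.7]
tcp_rot: [[-0.897, 0.442, 0.0], [0.442, 0.897, 0.002], [0.0, 0.002, -1.0]]
wrist_force: [-1.6, 5.9, 1.1]
opening: 11.5
gripper_force: 45.0
t 23.9 pos [471.  -29.1  11.7] yaw 153.8 F [-1.6  5.9  1.1] open 11.5 grip 45.0
[ 1.35 -0.    0.15]
time_s: 24.2
position: [471.0, -29.1, 11.7]
tcp_rot: [[-0.871, 0.491, 0.0], [0.491, 0.871, 0.002], [0.001, 0.002, -1.0]]
wrist_force: [-0.4, 6.5, -0.2]
opening: 11.8
gripper_force: 45.0
t 24.2 pos [471.  -29.1  11.7] yaw 150.6 F [-0.4  6.5 -0.2] open 11.8 grip 45.0
[ 1.38 -0.01  0.24]
time_s: 24.5
position: [471.1, -29.0, 11.7]
tcp_rot: [[-0.851, 0.525, 0.0], [0.525, 0.851, 0.002], [0.001, 0.002, -1.0]]
wrist_force: [-0.2, 6.4, 0.7]
opening: 11.5
gripper_force: 45.0
t 24.5 pos [471.1 -29.   11.7] yaw 148.4 F [-0.2  6.4  0.7] open 11.5 grip 45.0
[1.43 0.02 0.2 ]
```

```bash
for i in 1; do python3 -m handwheel '[[[0,0,0],[0,0,0.03]],[[0,0,0],[0,0,0.06]],[[0,0,0],[0,0,0.06]]]' >/dev/null; python3 -c "
from h import *
plan(); print(np.round(manip.get_state()['wrist_torque'],2))"; done
python3 -m handwheel '[[[0,0,0],[0,0,0.03]],[[0,0,0],[0,0,0.06]],[[0,0,0],[0,0,0.06]]]' >/dev/null; python3 -c "
from h import *
plan(); s=manip.get_state(); print(np.round(s['wrist_torque'],2),np.round(s['q'],2))
for c in ('side','top'):
    p=read_camera(c)
    for q in ('dial_grip','swing_grip','lever_ball','lever_hinge','tumbler','remote','keyring','dish','coaster','drawer_front'): print(c,q,[(np.round(r['location']).astype(int).tolist(),round(r['score'],2)) for r in nets.tip_of(q,p)[:3]])"
```

```text
t 24.8 pos [471.1 -29.   11.7] yaw 145.7 F [-0.5  5.2  0.9] open 11.8 grip 45.8
[ 1.28 -0.08  0.86]
t 25.1 pos [471.1 -29.1  11.7] yaw 143.1 F [-1.1  5.5  0.5] open 12.1 grip 48.0
[ 1.22 -0.05  1.14] [ 0.54  0.51 -0.73  2.09  0.51  0.72  0.41]
side dial_grip [([167, -294, 52], 0.7), ([176, 313, 51], 0.64), ([469, -29, 51], 0.59)]
side swing_grip [([678, 48, -1], 0.74), ([685, -68, 123], 0.56)]
side lever_ball [([642, 64, 164], 0.54)]
side lever_hinge [([631, 79, 108], 0.47)]
side tumbler [([474, -244, 1], 0.54)]
side remote [([474, 164, 2], 0.71)]
side keyring [([569, -159, 2], 0.63), ([474, 166, 1], 0.29)]
side dish [([630, -255, -1], 0.89)]
side coaster [([674, 184, 2], 0.6)]
side drawer_front [([349, -41, -33], 0.81)]
top dial_grip [([176, 314, 46], 0.83), ([347, -38, -34], 0.24)]
top swing_grip [([686, -67, 115], 0.76)]
top lever_ball [([643, 68, 163], 0.46)]
top lever_hinge [([627, 74, 103], 0.51)]
top tumbler [([472, -244, 3], 0.81)]
top remote [([473, 162, 2], 0.74), ([471, -246, 3], 0.51)]
top keyring [([564, -160, 0], 0.52)]
top dish [([627, -257, 2], 0.95)]
top coaster [([676, 182, -1], 0.66), ([470, -242, 2], 0.64)]
top drawer_front [([348, -40, -33], 0.92), ([675, 183, -1], 0.32)]
```

The end stop is felt (torque jumped from 0.2 to 1.1 N m), and all the other things are where they were. I'll ease back about 3°, which stays past the third click, then hold and hand in.

```bash
python3 -m handwheel '[[[0,0,0],[0,0,-0.06]],[[0,0,0],[0,0,-0.06]],[[0,0,0],[0,0,-0.06]],[[0,0,0],[0,0,-0.06]],[[0,0,0],[0,0,-0.06]],[[0,0,0],[0,0,-0.06]],[[0,0,0],[0,0,-0.06]],[[0,0,0],[0,0,-0.06]],[[0,0,0],[0,0,-0.06]],[[0,0,0],[0,0,-0.06]]]' >/dev/null
python3 -c "
from h import *
plan(); print(np.round(manip.get_state()['wrist_torque'],2)); print(close_job())"
```

```text
t 27.2 pos [471.1 -29.   11.7] yaw 145.8 F [-1.1  5.7  1.1] open 11.9 grip 45.8
[ 1.26 -0.13  0.8 ]
the job is handed in; nothing more can be done
None
```

The job is handed in: the phone arm is stowed with its lock lever home, and the fingers are holding the dial just past the third click, close to its end stop; the drawer and the tray things measured where they started, and no verdict came back.

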